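Tip the bright nuts into their catch bin

TASK

Two tip-tray stations stand on the bench: one blue tray holds two bright steel nuts, the other two rusty brown nuts. Lift the red handle of the tray with the bright nuts until both nuts have slid out into the bin in front of it, then lower the tray gently all the way back down onto its rests and let go. Leave the tray with the rusty nuts alone.

Things in the scene. Friction and masses are not known exactly. Their poses are not given: they have to be found in the camera images.
- bright_stand: The fixed stand of the tip-tray station that holds the bright nuts: dark base plate 300 x 142 mm, grey open catch bin, blue tray hinged above it. Origin on the bench right below the hinge axis; x points from the red handle over the hinge to the bin, y runs along the hinge, z up. The hinge axis is 75 mm above the bench. The bin is the space x = -20 to +131 mm, y = -67 to +67 mm, floor 6 mm above the bench, side walls 60 mm high, far wall 86 mm high, near wall 52 mm high.
- bright_tray (a joint): Angle (rad) of the blue tray that holds the bright nuts: 0 = level, down on its rests; it grows as the handle end is lifted; the stop is at 1.2. The tray is 145 mm long, 124 mm wide, walls 27 mm high, open at the hinge end, 0.35 kg; it hinges freely with a little damping and falls shut when let go. The nuts begin to slide at somewhere between 0.4 and 0.9 rad, depending on friction.
- bright_handle (a point): Centre of the round red grip bar (14 mm diameter, 80 mm long, parallel to the hinge) of the bright nuts' tray. With the tray down it is 190 mm from the hinge axis on the -x side of the stand and 30 mm above the axis (105 mm above the bench); it moves on a circle of radius 192 mm about the hinge axis. Free space of 42 mm between the bar and the tray's rear wall, whose top is 3 mm below the bar's centre. Its axes turn with the tray (y along the bar).
- bright_nut_1_center (a point): Centre of one bright steel hexagon nut, 30 x 34 x 16 mm, about 50 g, lying loose in the blue tray.
- bright_nut_2_center (a point): Centre of the other bright steel hexagon nut, same size.
- rusty_tray (a joint): Angle (rad) of the tray of the other, identical station, which holds two rusty brown nuts (24 x 27 x 13 mm); 0 = level. Leave it alone.
Not all that is in view belongs to the job. What is shaped like the part that bears bright_nut_2_center but purple is not meant.

How it is judged:
On the way:
1. with the bright nuts' tray tilted, both bright nuts have slid into the bin (value of joint bright_tray above 0.25 rad and x of bright_nut_1_center in the frame of bright_stand between -0.02 and 0.132 m and y of bright_nut_1_center in the frame of bright_stand between -0.068 and 0.068 m and z of bright_nut_1_center in the frame of bright_stand between 0 and 0.06 m and x of bright_nut_2_center in the frame of bright_stand between -0.02 and 0.132 m and y of bright_nut_2_center in the frame of bright_stand between -0.068 and 0.068 m and z of bright_nut_2_center in the frame of bright_stand between 0 and 0.06 m), for 0.1 s.
At the end, for the whole second after the job is handed in: Both bright nuts lie in the catch bin of their own station (centres within its walls and under 60 mm above the bench), the bright nuts' tray is back down on its rests (within 0.04 rad of level) and the rusty nuts' tray is level too (x of bright_nut_1_center in the frame of bright_stand between -0.02 and 0.132 m and y of bright_nut_1_center in the frame of bright_stand between -0.068 and 0.068 m and z of bright_nut_1_center in the frame of bright_stand between 0 and 0.06 m and x of bright_nut_2_center in the frame of bright_stand between -0.02 and 0.132 m and y of bright_nut_2_center in the frame of bright_stand between -0.068 and 0.068 m and z of bright_nut_2_center in the frame of bright_stand between 0 and 0.06 m and value of joint each of bright_tray, rusty_tray below 0.04 rad); the robot touches nothing.
It fails at once if the bright nuts' tray is dropped or slammed (it swings down faster than 2.5 rad/s, about 0.5 m/s at the handle) (velocity of joint bright_tray below -2.5 rad/s).
It fails at once if the rusty nuts' tray is lifted (more than 0.1 rad) (value of joint rusty_tray above 0.1 rad).
It also fails if it takes over 38 s, if anything falls off the work surface, if the arm or the gripper's body presses on something with over 40 N, if the wrist force passes 120 N, or if a joint passes its speed limit or range.

ROBOT

A 6-joint arm with a two-finger parallel gripper is mounted at the origin on the work surface; the furniture and walls round the work are solid. World frame = base frame: x ahead of the robot, y to its left, z up, the work surface at z = 0. Lengths are in m, angles in rad, forces in N, time in s.
With the tool pointing down it reaches from about 0.275 to 0.875 m from the base axis. Payload 12.5 kg.
Tool frame: the origin (TCP) lies midway between the tips of the shut fingers; the grasp point (between the pads) lies 19 mm behind it; z points along the fingers, y is the line along which they close (so a half turn about z gives the same grasp; the last joint's range is limited). The gripper opens to 85 mm and grips with 20 to 120 N. Pads are 22 mm wide; open, the fingers measure 114 mm over their backs; the gripper's body (76 mm by 85 mm) begins 54 mm behind the grasp point. The pads swing forward as they close: fully open they stand 13 mm farther back than shut.
Start: joints at [1.121, 0.351, 1.652, -0, 1.139, -0.085], TCP at [0.196, 0.514, 0.231] pointing down, gripper open.
Joint ranges: [-2.75, 2.75], [-0.79, 2.1], [0.01, 2.65], [-1.57, 4.71], [0.07, 3.14], [-2.87, 2.87]. Speed limits (rad/s): [2.22, 2.22, 2.79, 3.14, 3.14, 3.14].

INTERFACE

Orientations are given as [roll, pitch, yaw] about the fixed x, y, z axes, in that order (R = Rz(yaw) Ry(pitch) Rx(roll)).
In Python, from bench import robot gives the robot as it stands. The module is installed in compiled form; this text tells all that it offers.
- The arm moves only by the shell command python3 -m pendant 'ROWS' [FORCE]. ROWS is JSON, a list that holds one entry, the list of rows, each a list of 5 numbers: the shift along the tool's x, y, z in m, then the turn about the tool's z in rad, then the finger opening in m, from 0 to 0.0854. A call has 1 to 5 rows; each row shifts and turns the commanded pose from where the row before left it, along the tool's axes as they then stand; what a row does not reach is not made up. A row lasts 1/8 s, in which the tool goes at most 62.5 mm and 10.7 degrees, less where a joint would pass 70% of its speed; a pose out of reach is approached as far as the arm can. A call with a gripper value outside its range is refused whole. The fingers move at their own pace and stop on an object; FORCE is the grip in N (left out, the last holds). Time passes only in rows, so rows that do not move let the fingers close. It gives the time, the measured TCP pose, the force, the opening and the grip force at its end, in the units of the state.
- robot.observe(): the state, without advancing time (a new reading comes with each control period).
- robot.camera(name): name is "side" or "top" or "wrist"; returns the picture (480x640x3 uint8, red, green, blue); there is no depth.
- robot.camera_model(name): a dict with "K" (3x3 intrinsics, pixels), "distortion" ([k1, k2, p1, p2, k3] as OpenCV has them; the pictures are not rectified), "R" (3x3) and "t" (3): a world point X has camera coordinates R X + t. Camera axes: x right, y down, z forward; pixel columns grow to the right and rows downward; lengths in m; the calibration is good to about 2 mm. A picture is of the moment at which its call begins: read the wrist's pose just before it. camera_model takes no time and is no camera call; for the wrist camera it gives the pose at the moment of the call.
- robot.sign_off(): hands the job in; it is judged then, once.
Trained networks look in the newest picture that a camera, given by its name, has taken for a name from the list of things; names that differ only in an ending like _2 or _b are one class to them, and where a whole thing is asked for, a point or a joint stands for the part that bears it (a point fixed in the world has none). Each returns a list of dicts, best first, with "conf" (0 to 1); they miss things now and then, are a little off and sometimes report something else, mostly with a low value. They report only what shows in the picture. A call takes as long as a camera call. They do not tell look-alikes from the thing itself.
- robot.boxes_of(camera, name): "bbox" ([centre column, centre row, width, height] as shares, 0 to 1, of the picture: columns of its width, rows of its height, round what is visible of it).
- robot.tip_of(camera, name): "point" ([row, column] as shares, 0 to 1, of the picture: columns of its width, rows of its height: a listed point, or the origin of a listed thing).
The state is a dict: "t": time; "joint_positions": joint angles; "joint_velocities": joint speeds; "joint_efforts": joint torques, N m; "tcp_pos": TCP position; "eef_rot": TCP orientation; "force": force on the tool from outside, world axes, zero at the start; "ft_torque": the same for the moment, N m; "width": finger opening in m; "grasp_force": force on a finger pad.
Only numpy, scipy, OpenCV 4.12 (cv2) and the standard library are available. Lean on these libraries where they do the work, as an engineer would, in place of code of your own. Each camera call takes 0.05 s, during which the arm holds its last target. There are 200 camera calls.

## Working session

There is one attempt and no reset: what is moved stays moved. The work goes in short steps, Python scripts to look and compute and a shell command to move; the robot and the scene stay as the last step left them, time stands still between calls to the robot, and variables do not carry over. Pictures are saved under pics/ and viewed, at most 10 in all, crops included, and the job is handed in when it is done.

```bash
mkdir -p pics
python3 - <<'E'
from bench import robot
import cv2,numpy as np
s=robot.observe();print({k:np.round(v,3).tolist() for k,v in s.items()})
ims=[]
for c in ["side","top","wrist"]:
    im=robot.camera(c)[:,:,::-1];ims.append(im)
    for n in ["bright_handle","bright_stand","bright_nut_1_center","rusty_tray"]:
        print(c,n,"tip",[(round(d["conf"],2),np.round([d["point"][1]*640,d["point"][0]*480]).tolist()) for d in robot.tip_of(c,n)][:6] if n!="rusty_tray" else "",)
    m=robot.camera_model(c);print(np.round(m["R"],3).tolist(),np.round(m["t"],3).tolist(),np.round(m["K"],1).tolist())
cv2.imwrite("pics/a.png",cv2.resize(np.vstack([np.hstack(ims[:2])]),(800,300),interpolation=cv2.INTER_AREA))
cv2.imwrite("pics/side.png",ims[0]);cv2.imwrite("pics/top.png",ims[1]);cv2.imwrite("pics/wrist.png",ims[2])
E
```

```text
{'t': 0.0, 'joint_positions': [1.121, 0.351, 1.652, -0.0, 1.139, -0.085], 'joint_velocities': [0.001, 0.001, 0.0, 0.0, -0.001, -0.001], 'joint_efforts': [0.001, -50.61, -29.14, -0.0, 0.005, -0.0], 'tcp_pos': [0.196, 0.514, 0.231], 'eef_rot': [-3.14, -0.0, 2.777], 'force': [-0.078, -0.437, -0.362], 'ft_torque': [-0.041, -0.042, 0.001], 'grasp_force': 0.0, 'width': 0.086}
side bright_handle tip [(0.92, [301.0, 372.0])]
side bright_stand tip [(0.47, [274.0, 330.0])]
side bright_nut_1_center tip [(0.65, [273.0, 329.0])]
side rusty_tray tip 
[[-0.827, -0.563, 0.008], [-0.393, 0.568, -0.723], [0.402, -0.601, -0.69]] [0.393, 0.373, 0.609] [[498.2, 0.0, 317.7], [0.0, 498.2, 248.3], [0.0, 0.0, 1.0]]
top bright_handle tip [(0.63, [195.0, 295.0])]
top bright_stand tip [(0.83, [218.0, 193.0])]
top bright_nut_1_center tip [(0.69, [226.0, 245.0]), (0.6, [199.0, 295.0])]
top rusty_tray tip 
[[-0.019, -1.0, 0.001], [-0.994, 0.019, -0.11], [0.11, -0.003, -0.994]] [-0.115, 0.562, 0.871] [[496.3, 0.0, 318.4], [0.0, 496.3, 234.4], [0.0, 0.0, 1.0]]
wrist bright_handle tip []
wrist bright_stand tip []
wrist bright_nut_1_center tip []
wrist rusty_tray tip 
[[0.356, 0.934, -0.0], [0.887, -0.338, 0.313], [0.293, -0.112, -0.95]] [-0.55, -0.04, 0.381] [[349.9, 0.0, 320.4], [0.0, 349.9, 234.1], [0.0, 0.0, 1.0]]
```

View pics/top.png

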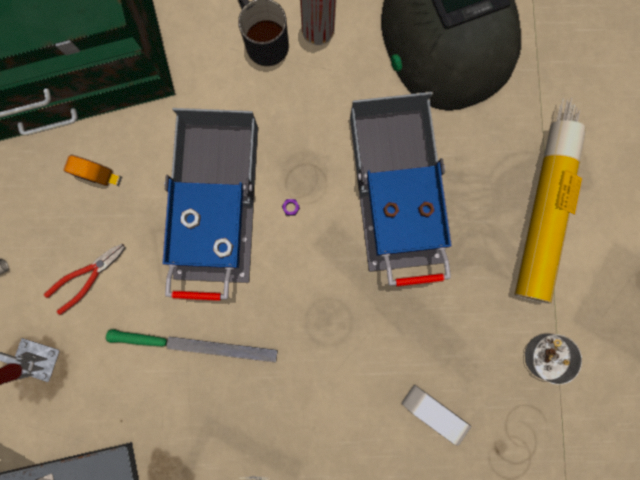

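View pics/side.png

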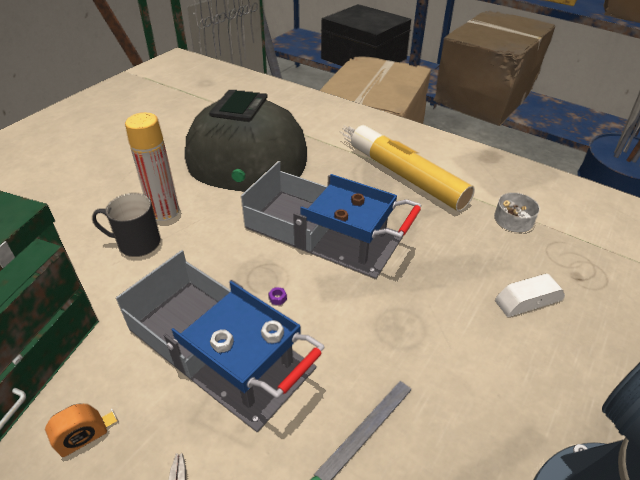

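The top view shows the bright nuts at (190,217) and (223,247), in the left station. Its red bar runs from (173,294) to (221,296). The rusty station is on the right, with its bar near (419,280). In the side view the bright station is the near one, with its bar from (282,388) to (321,350). The purple nut is on the bench. Next I triangulate the bar ends and the nuts.

```bash
cat > h.py <<'E'
import cv2,numpy as np
from bench import robot
def P(c):
    m=robot.camera_model(c);return np.array(m["K"]),np.array(m["distortion"]),np.array(m["R"]),np.array(m["t"])
def und(c,px,m=None):
    K,d,_,_=m or P(c);return cv2.undistortPoints(np.array(px,float).reshape(-1,1,2),K,d).reshape(-1,2)
def tri(c1,p1,c2,p2):
    M=[np.hstack([P(c)[2],P(c)[3][:,None]]) for c in(c1,c2)]
    X=cv2.triangulatePoints(M[0],M[1],und(c1,p1).T,und(c2,p2).T);return (X[:3]/X[3]).T
def proj(c,X):
    K,d,R,t=P(c);return cv2.projectPoints(np.array(X,float).reshape(-1,1,3),cv2.Rodrigues(R)[0],t,K,d)[0].reshape(-1,2)
def bar(im,box):
    x0,y0,x1,y1=box;hsv=cv2.cvtColor(im,cv2.COLOR_RGB2HSV)
    m=(((hsv[...,0]<6)|(hsv[...,0]>174))&(hsv[...,1]>190)&(hsv[...,2]>110)).astype(np.uint8)
    k=np.zeros_like(m);k[y0:y1,x0:x1]=m[y0:y1,x0:x1]
    (c,(w,h),a)=cv2.minAreaRect(np.argwhere(k)[:,::-1].astype(np.float32))
    b=cv2.boxPoints((c,(w,h),a));e=[(b[i]+b[(i+1)%4])/2 for i in range(4)]
    e=(e[0],e[2]) if np.linalg.norm(e[0]-e[2])>np.linalg.norm(e[1]-e[3]) else (e[1],e[3])
    return np.array(sorted(e,key=lambda p:p[0]))
E
python3 - <<'E'
from h import *
T=cv2.imread("pics/top.png")[:,:,::-1].copy();S=cv2.imread("pics/side.png")[:,:,::-1].copy()
bt=bar(T,(160,280,235,310));bs=bar(S,(265,335,335,400));print(bt,bs)
X=tri("top",bt,"side",bs);print("bar ends",X.round(4)); c=X.mean(0)
# side nuts
print("nuts",tri("top",[[190,217],[223,247]],"side",[[222,341],[272,331]]).round(4))
v=X[1]-X[0];v[2]=0;v/=np.linalg.norm(v)   # along -y (image right)
y=-v; x=np.array([y[1],-y[0],0]);print("centre",c.round(4),"len",np.linalg.norm(X[1]-X[0]),"station x",x, "yaw",np.arctan2(x[1],x[0]))
o=c+x*.19;o[2]=0
# check: base-plate / bin top corners
R=np.c_[x,y,[0,0,1]]
pts=[[-.02,-.067,.06],[.131,.067,.086],[.131,-.067,.086],[-.19,0,.105]]
for q in pts: print(q,[proj(k,o+R@q).round(0).tolist() for k in("top","side")])
print("radius",np.hypot(c[0],c[1]))
E
```

```text
[[172.88461 294.0769 ]
 [219.13077 296.64612]] [[281.003   389.13327]
 [318.24878 350.1945 ]]
bar ends [[0.4567 0.1164 0.1023]
 [0.4506 0.039  0.1047]]
nuts [[0.5866 0.0936 0.0815]
 [0.5349 0.0371 0.083 ]]
centre [0.4536 0.0777 0.1035] len 0.07760286794142138 station x [ 0.99689569 -0.07873365  0.        ] yaw -0.07881522308073892
[-0.02, -0.067, 0.06] [[[248.0, 201.0]], [[247.0, 300.0]]]
[0.131, 0.067, 0.086] [[[177.0, 110.0]], [[121.0, 293.0]]]
[0.131, -0.067, 0.086] [[[253.0, 114.0]], [[185.0, 249.0]]]
[-0.19, 0, 0.105] [[[196.0, 296.0]], [[300.0, 368.0]]]
radius 0.4602402794319486
```

```bash
python3 -m pendant '[[[0,0,0,0.18,0.038],[0,0,0,0.18,0.038],[0,0,0,0.18,0.038],[0,0,0,0.18,0.038],[0,0,0,0.18,0.038]]]' 30; python3 -m pendant '[[[0,0,0,0.18,0.038],[0,0,0,0.18,0.038],[0,0,0,0.025,0.038],[-0.046,0.0323,0,0,0.038],[-0.046,0.0323,0,0,0.038]]]'; python3 -m pendant '[[[-0.046,0.0323,0,0,0.038],[-0.046,0.0323,0,0,0.038],[-0.046,0.0323,0,0,0.038],[-0.046,0.0323,0,0,0.038],[-0.046,0.0323,0,0,0.038]]]'
```

```text
t: 1.23
tcp_pos: [0.1962, 0.5138, 0.2313]
eef_rot: [3.142, -0.0, 1.871]
force: [0.2, -0.2, -0.2]
width: 0.038
grasp_force: 0.0
t: 1.85
tcp_pos: [0.2537, 0.4159, 0.2312]
eef_rot: [3.141, 0.0, 1.497]
force: [1.2, -0.7, -0.1]
width: 0.0377
grasp_force: 0.0
t: 2.48
tcp_pos: [0.3969, 0.1733, 0.2316]
eef_rot: [3.141, -0.0, 1.496]
force: [0.3, 0.5, -0.8]
width: 0.0378
grasp_force: 0.0
```

```bash
python3 -m pendant '[[[-0.045,0.032,0,0,0.038],[-0.045,0.032,0.03,0,0.038],[0,0,0.02,0,0.038],[0,0,0,0,0.038]]]'
python3 - <<'E'
from h import *
s=robot.observe();print(s["tcp_pos"],s["eef_rot"])
im=robot.camera("wrist");cv2.imwrite("pics/w1.png",im[:,:,::-1])
print(proj("wrist",[[0.4536,0.0777,0.1035],[.4567,.1164,.1035],[.4506,.039,.1035]]),[d for d in robot.tip_of("wrist","bright_handle")])
E
```

```text
t: 2.98
tcp_pos: [0.4521, 0.08, 0.1805]
eef_rot: [-3.139, 0.0, 1.494]
force: [-0.4, 0.6, 0.7]
width: 0.0384
grasp_force: 0.0
[0.45209521 0.08001218 0.18049071] [-3.13891782e+00  3.58587634e-04  1.49351043e+00]
[[323.66966448 249.00954941]
 [324.0504183  192.16170748]
 [323.46197574 300.20408953]] [{'point': [0.524, 0.5014], 'conf': 0.7}]
```

View pics/w1.png

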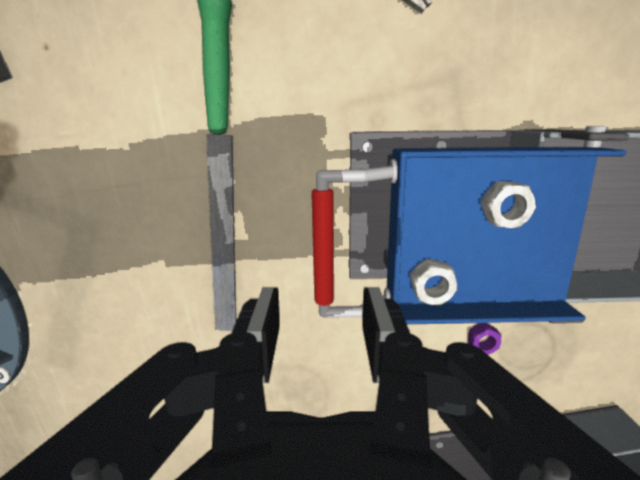

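The wrist view shows the bright bar at column 323, rows 190 to 304. That matches the projection (323.7, 249), and the bar sits midway between the fingers. I descend and grip.

```bash
python3 -m pendant '[[[-0.002,0.0015,0.04,0,0.038],[0,0,0.03,0,0.038],[0,0,0.015,0,0.038],[0,0,0.009,0,0.038],[0,0,0,0,0.038]]]'; python3 -m pendant '[[[0,0,0,0,0.005],[0,0,0,0,0.005],[0,0,0,0,0.005],[0,0,0,0,0.005]]]' 30
```

```text
t: 3.7
tcp_pos: [0.4543, 0.0785, 0.0878]
eef_rot: [3.141, -0.0, 1.492]
force: [-0.4, -0.3, -0.4]
width: 0.0385
grasp_force: 0.0
t: 4.2
tcp_pos: [0.4534, 0.0785, 0.0882]
eef_rot: [-3.14, -0.0, 1.492]
force: [-6.6, 0.6, 9.3]
width: 0.0129
grasp_force: 29.1
```

```bash
python3 -m pendant '[[[0,0.0039,-0.0188,0,0.005],[0,0.0058,-0.0183,0,0.005],[0,0,0,0,0.005]]]'; python3 -m pendant '[[[0,0.0076,-0.0176,0,0.005],[0,0.0093,-0.0168,0,0.005],[0,0,0,0,0.005]]]'
```

```text
t: 4.58
tcp_pos: [0.4627, 0.0779, 0.1255]
eef_rot: [-3.139, -0.0, 1.492]
force: [-5.7, 3.6, -0.6]
width: 0.0128
grasp_force: 29.7
t: 4.95
tcp_pos: [0.4785, 0.0769, 0.1598]
eef_rot: [-3.137, -0.001, 1.492]
force: [-15.0, 6.1, 6.2]
width: 0.013
grasp_force: 30.1
```

```bash
python3 -m pendant '[[[0,0.0095,-0.0163,0,0.005],[0,0.0115,-0.0150,0,0.005],[0,0,0,0,0.005]]]'; python3 -m pendant '[[[0,0.0138,-0.0134,0,0.005],[0,0.0150,-0.0118,0,0.005],[0,0,0,0,0.005]]]';python3 - <<'E'
from h import *
ims=[robot.camera(c) for c in("side","top")]
cv2.imwrite("pics/b.png",np.hstack([ims[0][170:470,60:460],ims[1][60:360,60:460]])[:,:,::-1])
E
```

```text
t: 5.32
tcp_pos: [0.5012, 0.0755, 0.1917]
eef_rot: [-3.141, -0.002, 1.492]
force: [-7.6, 6.9, 4.2]
width: 0.0126
grasp_force: 30.0
t: 5.7
tcp_pos: [0.53, 0.0734, 0.2178]
eef_rot: [-3.141, -0.002, 1.492]
force: [-13.6, 7.2, 16.3]
width: 0.013
grasp_force: 31.3
```

View pics/b.png

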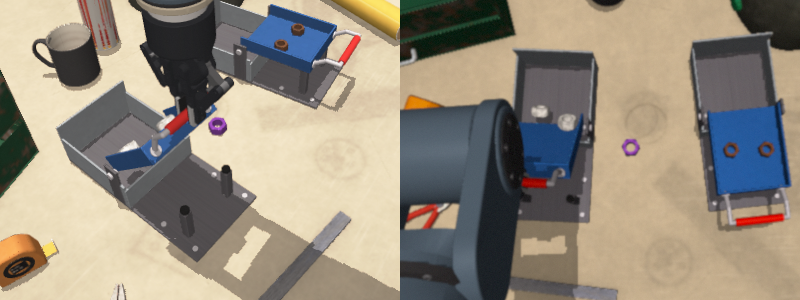

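The tray is at about 0.8 rad and the nuts are sliding over its open end: top crop (540,111) and (567,122). I lift it further to make sure.

```bash
python3 -m pendant '[[[0,0.0145,-0.0120,0,0.005],[0,0.0155,-0.0095,0,0.005],[0,0,0,0,0.005],[0,0,0,0,0.005]]]';python3 - <<'E'
from h import *
ims=[robot.camera(c) for c in("side","top")]
cv2.imwrite("pics/c.png",np.hstack([ims[0][170:470,60:460],ims[1][60:360,60:460]])[:,:,::-1])
E
```

```text
t: 6.3
tcp_pos: [0.56, 0.0714, 0.2372]
eef_rot: [-3.141, -0.003, 1.492]
force: [1.1, 9.2, -2.7]
width: 0.0128
grasp_force: 31.0
```

View pics/c.png

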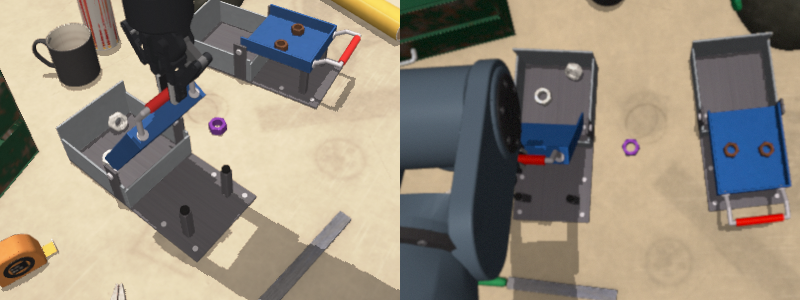

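Both nuts have left the tray: top crop (542,96) and (574,71). I measure how high they lie.

Run:
```python
from h import *
o=np.array([.4536+.19*.9969,.0777-.19*.0787,0]);x=np.array([.9969,-.0787,0]);y=np.array([.0787,.9969,0])
X=tri("top",[[234,131],[202,156]],"side",[[177,291],[166,327]])
for p in X: print(p.round(3),[round(float(v),3) for v in((p-o)@x,(p-o)@y,p[2])])
for c in("top","side"):
    robot.camera(c);print(c,[(round(d["conf"],2),round(d["point"][1]*640),round(d["point"][0]*480)) for d in robot.tip_of(c,"bright_nut_1_center")])
```

```text
[0.76  0.029 0.02 ] [0.119, -0.024, 0.02]
[0.718 0.093 0.013] [0.072, 0.036, 0.013]
top [(0.66, 235, 131)]
side [(0.73, 182, 294)]
```

Both nuts are on the bin floor: station x 0.119 and 0.072, z about 0.02 and 0.013. I lower the tray back along the arc.

```bash
python3 -m pendant '[[[0,-0.0164,0.0088,0,0.005],[0,-0.0155,0.0105,0,0.005],[0,-0.0144,0.0121,0,0.005],[0,0,0,0,0.005]]]'; python3 -m pendant '[[[0,-0.0132,0.0136,0,0.005],[0,-0.0119,0.0149,0,0.005],[0,-0.0104,0.0161,0,0.005],[0,0,0,0,0.005]]]'
```

```text
t: 7.1
tcp_pos: [0.5132, 0.074, 0.2057]
eef_rot: [-3.141, -0.0, 1.492]
force: [-2.3, 3.6, 2.5]
width: 0.0128
grasp_force: 31.3
t: 7.6
tcp_pos: [0.478, 0.0762, 0.1608]
eef_rot: [-3.139, 0.001, 1.492]
force: [-5.3, -1.1, 2.7]
width: 0.0127
grasp_force: 32.3
```

```bash
python3 -m pendant '[[[0,-0.0089,0.0171,0,0.005],[0,-0.0072,0.0180,0,0.005],[0,-0.0055,0.0187,0,0.005],[0,-0.002,0.0085,0,0.005],[0,0,0,0,0.005]]]'; python3 -m pendant '[[[0,-0.001,0.005,0,0.005],[0,-0.001,0.004,0,0.005],[0,0,0.001,0,0.005],[0,0,0,0,0.005]]]'
```

```text
t: 8.22
tcp_pos: [0.4549, 0.0777, 0.0987]
eef_rot: [-3.139, 0.001, 1.492]
force: [-7.3, -3.9, 1.0]
width: 0.0131
grasp_force: 33.7
t: 8.72
tcp_pos: [0.4534, 0.0778, 0.0899]
eef_rot: [-3.14, 0.001, 1.492]
force: [-9.3, -5.5, 10.9]
width: 0.0127
grasp_force: 35.2
```

```bash
python3 -m pendant '[[[0,0,0,0,0.036],[0,0,0,0,0.036],[0,0,0,0,0.036],[0,0,0,0,0.036]]]'; python3 -m pendant '[[[0,0,-0.02,0,0.036],[0,0,-0.04,0,0.036],[0,0,-0.05,0,0.036],[0,-0.05,0,0,0.036],[0,-0.05,0,0,0.036]]]'; python3 -m pendant '[[[0,-0.04,0,0,0.036],[0,0,0,0,0.036]]]'
python3 - <<'E'
from h import *
ims=[robot.camera(c) for c in("side","top")]
cv2.imwrite("pics/d.png",np.hstack([ims[0][170:470,60:460],ims[1][60:360,60:460]])[:,:,::-1])
bt=bar(ims[1],(160,280,235,310));bs=bar(ims[0],(265,335,335,400))
print(bt,bs,tri("top",bt,"side",bs).round(4))
E
```

```text
t: 9.22
tcp_pos: [0.4533, 0.0784, 0.0887]
eef_rot: [3.141, -0.0, 1.492]
force: [-0.1, 0.2, -0.5]
width: 0.0359
grasp_force: 0.0
t: 9.85
tcp_pos: [0.3523, 0.0863, 0.1989]
eef_rot: [3.141, -0.0, 1.492]
force: [0.3, 0.1, -0.3]
width: 0.0361
grasp_force: 0.0
t: 10.1
tcp_pos: [0.3116, 0.0896, 0.1987]
eef_rot: [-3.142, -0.0, 1.493]
force: [0.7, -0.1, 0.6]
width: 0.0361
grasp_force: 0.0
[[172.88615 294.04922]
 [219.13231 296.61844]] [[280.75 388.75]
 [318.75 350.75]] [[0.4569 0.1163 0.1029]
 [0.4502 0.039  0.1038]]
```

View pics/d.png

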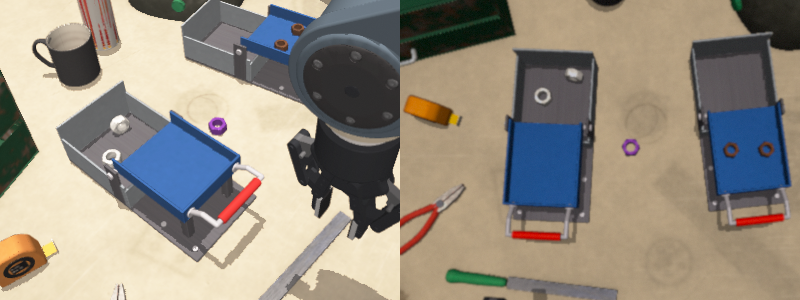

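The tray is level and empty: its bar is back within a millimetre of where it started, at z 0.103. Both nuts lie in the bin, at top crop (542,96) and (574,73). The rusty tray is untouched and the gripper is clear.

```bash
python3 -c "
from bench import robot
print(robot.sign_off())"
```

```text
the job is handed in; nothing more can be done
None
```

The job is handed in: both bright nuts lie in their bin, the bright tray is back level on its rests and released, and the rusty tray was not touched; sign-off returned no verdict.

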